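Hang the rinse pail on the drip stand by its bail

TASK

The pail of freshly rinsed prints has to hang up to drip. Raise its folded-down wire bail upright while the pail stays standing where it is, then carry the pail by the bail to the drip stand, lower the bail gently onto the two prongs of the sprung fork, still holding it slide it fully home under the curled keepers, and only then let go, so that the pail hangs still and level. Never press or bump the stand hard, do not tip the pail, and leave the other things on the bench where they are.

Things in the scene. Friction and masses are not known exactly. Their poses are not given: they have to be found in the camera images.
- pail_mid (a point): Centre, half-way up (45 mm), of the loose aluminium pail: round, 84 mm across the rim, 76 mm across the foot, 90 mm high, 0.5 to 0.85 kg with the printed parts fixed inside. Axes: z up; y along the bail's pivot line, which lies 40 mm above this point (pivots at y = -53 and +53 mm); the folded bail lies out to the pail's -x.
- bail (a joint): Angle of the bail about its pivot line (rad): 0 = lying level out to the pail's -x, 1.571 = upright over the pail. Starts folded down, -0.15 to 0.25; range -0.25 to 2.0. A stiffish hinge (0.04 N m): it stays where it is left. About 1 N at the grip, along the arc, turns it; a pull off the arc drags or tips the pail.
- bail_grip (a point): Middle of the bail's top bar, 90 mm from the pivot line: a red roller 12 mm thick, 34 mm long, free to spin on the bar. The bail is a square U of dark 6 mm wire, legs 106 mm apart, bare wire on both sides of the roller. Bail level: 40 mm free between roller and pail wall. y runs along the bar; the frame turns with the bail, parallel to the pail's at joint 0.
- stand: Grey drip stand, fixed; origin on the bench straight below the middle of the fork's seat. Axes: z up; the blue fork opens to -x: two level prongs of 8 mm bar at y = -32 and +32 mm, nothing between them from the tips (x = -66 mm) to the cross bar (x = +95 mm). Base plate x = -70 to +130 mm, 170 mm wide, with a drip dish 24 mm high. More than 20 N on the stand is too hard.
- entry (a point): Point on the bench below where the bail bar is laid on the prongs (stand x = -40 mm; the bar's centre fits from -52 to -28 mm). Lay it there, then slide it to +x. The tips turn up 9 mm, prongs are flat from x = -58 to -12 mm, then dip 4 mm into the seat (x = -5 to +8 mm). A keeper over each seat (x = -21 to +16 mm) leaves 16 mm above the flat; its upright is the stop, bar centre then at x = +5 mm.
- post_top (a point): Top of the stand's fixed tube (stand x = +95 mm, 197 mm up). The fork's stem slides in it and is set by hand: the prongs' flat centreline is 245 to 285 mm above the bench, NOT measured here: feel for it. Keeper tops are 32 mm above that line. The fork gives 1 mm per 1.5 N, at most 12 mm, then is rigid. A bar carried at 312 mm clears the tips, and the pail's rim goes below the fork, at any setting.
- funnel: Bystander: orange funnel standing mouth down, 110 mm wide, 125 mm high; origin under its centre.
- sprayer: Bystander: white spray bottle, 72 mm wide, 192 mm high; origin under its centre.
- resin: Bystander: brown resin bottle, 72 mm wide, 170 mm high; origin under its centre.
- beaker: Bystander: clear plastic cup, 72 mm wide, 85 mm high; origin under its centre.

How it is judged:
On the way, in this order (a step that is already met when the one before it is completed fails the run):
1. the bail is raised upright (within 12 degrees) while the pail still stands on the bench within 40 mm of where it was (value of joint bail between 1.36 and 1.78 rad and height (world z) of pail_mid below 0.052 m and angle between pail_mid's own z axis and vertical below 0.12 rad and distance of pail_mid from where it was at the start of the episode below 0.04 m), for 0.2 s.
2. the pail is lifted clear of the bench by the held bail (height (world z) of pail_mid above 0.085 m and contact force between the fingers and pail above 1 N), for 0.2 s.
3. the bail lies in the seat of the fork and bears on it while it is still held (x of bail_grip in the frame of stand between -0.008 and 0.015 m and y of bail_grip in the frame of stand between -0.014 and 0.014 m and contact force between stand and pail above 1.5 N and contact force between the fingers and pail above 1 N), for 0.2 s.
At the end, for the whole second after the job is handed in: the pail hangs from the fork of the drip stand by its bail: the middle of the bail's bar is 10 mm short of to 15 mm past the seat's middle and within 14 mm sideways of the fork's middle, the pail is clear of the bench, level within 8 degrees, its weight on the stand, and still (under 40 mm/s) (x of bail_grip in the frame of stand between -0.01 and 0.015 m and y of bail_grip in the frame of stand between -0.014 and 0.014 m and height (world z) of pail_mid above 0.09 m and angle between pail_mid's own z axis and vertical below 0.15 rad and contact force between stand and pail above 2.5 N and linear speed of pail below 0.04 m/s); the robot touches nothing.
It fails at once if the pail or its bail presses or hits the stand with more than 20 N (contact force between stand and pail above 20 N).
It fails at once if the arm or gripper presses on the stand with more than 15 N (contact force between stand and the arm above 15 N or contact force between stand and the fingers above 15 N).
It fails at once if the pail is tipped more than 30 degrees (angle between pail_mid's own z axis and vertical above 0.52 rad).
It fails at once if a bystander is shifted more than 25 mm (distance of any of funnel, sprayer, resin, beaker from where it was at the start of the episode above 0.025 m).
It also fails if it takes over 72 s, if anything falls off the work surface, if the arm or the gripper's body presses on something with over 40 N, if the wrist force passes 120 N, or if a joint passes its speed limit or range.

ROBOT

A 6-joint arm with a two-finger parallel gripper is mounted at the origin on the work surface. World frame = base frame: x ahead of the robot, y to its left, z up, the work surface at z = 0. Lengths are in m, angles in rad, forces in N, time in s.
With the tool pointing down it reaches from about 0.275 to 0.75 m from the base axis. Payload 10.2 kg.
Tool frame: the origin (TCP) lies midway between the tips of the shut fingers; the grasp point (between the pads) lies 19 mm behind it (env.hold_point_z is the distance from the TCP to the grasp point, in m); z points along the fingers, y is the line along which they close (so a half turn about z gives the same grasp; the last joint's range is limited). The gripper opens to 85 mm and grips with 20 to 120 N. Pads are 22 mm wide; open, the fingers measure 114 mm over their backs; the gripper's body (76 mm by 85 mm) begins 54 mm behind the grasp point. The pads swing forward as they close: fully open they stand 13 mm farther back than shut.
Start: joints at [-1.409, 0.313, 1.498, -0, 1.331, -0.223], TCP at [0.197, -0.487, 0.231] pointing down, gripper open.
Joint ranges: [-2.94, 2.94], [-0.97, 2.17], [0.19, 2.56], [-1.23, 4.37], [0.02, 3.11], [-2.88, 2.88]. Speed limits (rad/s): [2.39, 2.39, 3.01, 3.14, 3.14, 3.14].

INTERFACE

Orientations are given as a unit quaternion [x, y, z, w].
In Python, from bench import env, kinematics, monitor, eyes, job gives the robot as it stands. The module is installed in compiled form; this text tells all that it offers. Calls block until the motion is done:
- env.reach(position, orientation): joint-space move of the TCP to a pose.
- env.movel(position, velocity=0.15, frame=None, guard=None): straight line of the TCP; frame=None keeps the orientation; velocity is the mean speed in m/s. With guard (N) it stops when the force on the tool has changed by that much, and returns True; else False.
- env.set_joints(angles): joint-space move.
- env.release() and env.close_gripper(effort=None): open the fingers fully, or close them until they stop; effort is the grip in N (None keeps the last).
- env.hold(seconds).
- kinematics.ik(position, orientation): joint angles nearest the present ones, or None.
- monitor.sense(): the state.
- eyes.grab_frame(name): name is "side" or "top" or "wrist"; returns a dict with "frame" (420x560x3 uint8, red, green, blue), "mtx" (3x3 intrinsics, pixels), "view" (4x4, takes a point from world to camera coordinates). Camera axes: x right, y down, z forward; pixel columns grow to the right and rows downward; lengths in m; the calibration is good to about 2 mm. The wrist camera is an equidistant fisheye: a pixel r from the principal point sees the ray r / f radians off the axis. A picture is of the moment at which its call begins. There is no depth.
A pose or a line that the arm cannot do raises env.MotionError and nothing moves.
- job.hand_in(): hands the job in; it is judged then, once.
The state is a dict: "clock": time; "joints": joint angles; "qvel": joint speeds; "joint_efforts": joint torques, N m; "position": TCP position; "ee_rot": TCP orientation; "contact_force": force on the tool from outside, world axes, zero at the start; "ft_torque": the same for the moment, N m; "finger_gap": opening from 0.0 (shut) to 1.0 (fully open); "gripper_force": force on a finger pad.
Only numpy, scipy, OpenCV 4.12 (cv2) and the standard library are available. Lean on these libraries where they do the work, as an engineer would, in place of code of your own. Each camera call takes 0.05 s, during which the arm holds its last target. There are 200 camera calls.

## Working session

There is one attempt and no reset: what is moved stays moved. The work goes in short steps, each a Python script; the robot and the scene stay as the last script left them, time stands still between calls to the robot, and variables do not carry over. Pictures are saved under pics/ and viewed, at most 10 in all, crops included, and the job is handed in when it is done.

```bash
mkdir -p pics
cat > h.py <<'E'
import numpy as np, cv2
from bench import env, kinematics, monitor, eyes, job
def snap(n,f):
    d=eyes.grab_frame(n); cv2.imwrite(f'pics/{f}.png',d['frame'][:,:,::-1]); np.savez(f'pics/{f}.npz',mtx=d['mtx'],view=d['view'],frame=d['frame']); return d
def ray(f,u,v):
    d=np.load(f'pics/{f}.npz'); r=np.linalg.inv(d['mtx'])@[u,v,1.]; R=d['view'][:3,:3];t=d['view'][:3,3]
    return -R.T@t, R.T@r
def onz(f,u,v,z):
    c,r=ray(f,u,v); return c+r*(z-c[2])/r[2]
def proj(f,p):
    d=np.load(f'pics/{f}.npz'); q=d['view'][:3,:3]@np.array(p)+d['view'][:3,3]; q=d['mtx']@q; return q[:2]/q[2]
def tri(*obs):
    A=np.zeros((3,3));b=np.zeros(3)
    for o in obs:
        c,r=ray(*o); r=r/np.linalg.norm(r); P=np.eye(3)-np.outer(r,r); A+=P;b+=P@c
    return np.linalg.solve(A,b)
E
python3 - <<'E'
from h import *
a=snap('top','t0');b=snap('side','s0')
for d in(a,b): print(d['mtx'].round(1).tolist(),d['view'].round(3).tolist())
s=monitor.sense();print(s['clock'],s['ee_rot'],env.hold_point_z)
E
```

```text
[[412.0, 0.0, 277.5], [0.0, 412.0, 208.2], [0.0, 0.0, 1.0]] [[-0.025, -1.0, 0.0, -0.006], [-0.999, 0.025, -0.03, 0.533], [0.03, -0.001, -1.0, 1.195], [0.0, 0.0, 0.0, 1.0]]
[[527.6, 0.0, 274.1], [0.0, 527.6, 208.2], [0.0, 0.0, 1.0]] [[0.965, -0.26, 0.002, -0.55], [-0.194, -0.725, -0.661, 0.182], [0.174, 0.638, -0.75, 1.641], [0.0, 0.0, 0.0, 1.0]]
0.1 [ 9.81545781e-01  1.91226538e-01  1.71240215e-05 -5.38371237e-04] 0.0187
```

View pics/t0.png

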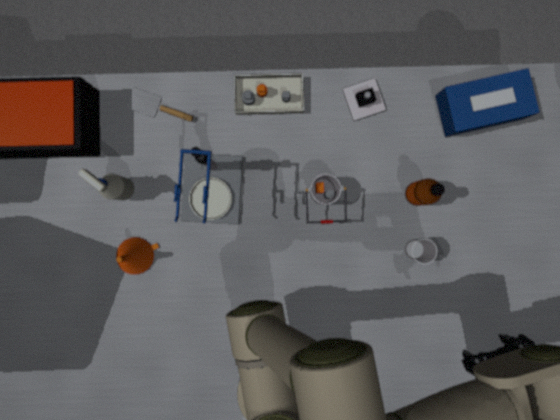

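View pics/s0.png

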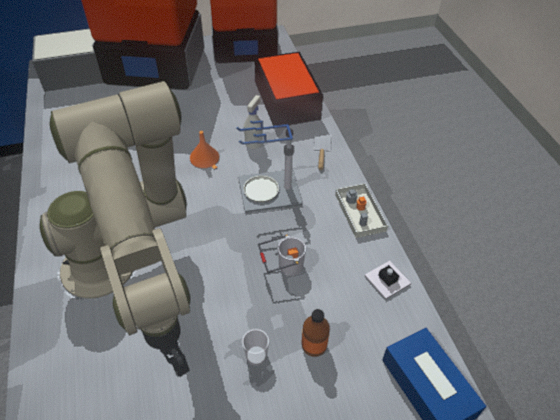

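The top view shows the pail at about (325,189) with its roller at (326,221), and the stand's fork at (180-210, 150-220) opening toward the robot. I'll enlarge both areas.

Run:
```python
import cv2,numpy as np
t=cv2.imread('pics/t0.png');s=cv2.imread('pics/s0.png')
def c(im,x,y,w,h,k):
    o=cv2.resize(im[y:y+h,x:x+w],None,fx=k,fy=k,interpolation=cv2.INTER_CUBIC)
    o=cv2.convertScaleAbs(o,alpha=1.5,beta=20)
    for i in range(0,w,10):
        cv2.line(o,(i*k,0),(i*k,6),(0,255,255),1)
        if i%20==0: cv2.putText(o,str(x+i),(i*k,16),0,.35,(0,255,255))
    for i in range(0,h,10):
        cv2.line(o,(0,i*k),(6,i*k),(0,255,255),1)
        if i%20==0: cv2.putText(o,str(y+i),(8,i*k+4),0,.35,(0,255,255))
    return o
cv2.imwrite('pics/tc.png',c(t,165,140,200,100,4))
cv2.imwrite('pics/sc.png',c(s,180,110,150,200,3)[:600])
```

```text
(no output)
```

View pics/tc.png

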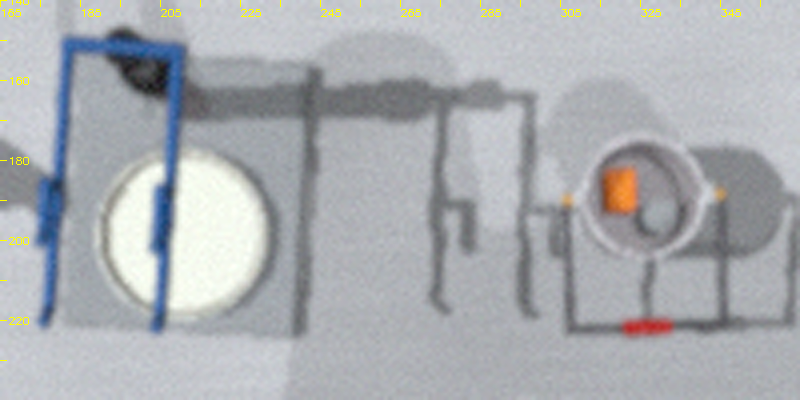

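View pics/sc.png

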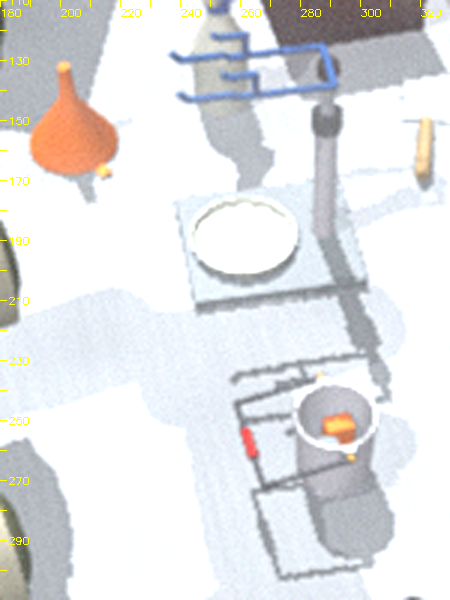

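Run:
```python
from h import *
np.set_printoptions(precision=4,suppress=True)
T=lambda x,y:('t0',165+x/4,140+y/4); S=lambda x,y:('s0',180+x/3,110+y/3)
def t2(n,a,b):
    p=tri(a,b); print(n,p,'res px',(proj('t0',p)-a[1:]).round(1)); return p
print('bystanders etc'); 
t2('pivL',T(568,201),S(320,377));t2('pivR',T(720,194),S(351,458));r=t2('roller',T(648,327),S(249,442))
print('piv onz .085',onz(*T(568,201),.085),onz(*T(720,194),.085),onz(*S(320,377),.085),onz(*S(351,458),.085))
t2('tipL',T(44,325),S(174,57));t2('tipR',T(157,331),S(181,97))
t2('cbL',T(65,41),S(325,46));t2('cbR',T(181,48),S(336,87))
t2('posttop',T(148,80),S(327,105))
for p in[(178,200),(197,305),(365,283)]: print('plate',onz(*S(*p),.01))
print('plateT',onz(*T(298,333),.01),onz(*T(65,325),.01))
print('dishT',onz(*T(186,234),.024),'dishS',onz(*S(245,235),.024))
for n,x,y in[('funnel',137,255),('sprayer',115,188),('resin',420,192),('beaker',422,250)]: print(n,onz('t0',x,y,.08))
```

```text
bystanders etc
pivL [ 0.58   -0.1012  0.0891] res px [ 0.1 -0.8]
pivR [ 0.582  -0.2051  0.088 ] res px [ 0.1 -0.7]
roller [ 0.4922 -0.1544  0.0792] res px [ 0.1 -0.7]
piv onz .085 [ 0.578  -0.1011  0.085 ] [ 0.5802 -0.2052  0.085 ] [ 0.5832 -0.0984  0.085 ] [ 0.5847 -0.2034  0.085 ]
tipL [0.5051 0.2122 0.2716] res px [ 0.4 -1.7]
tipR [0.4991 0.1481 0.2722] res px [ 0.3 -1.3]
cbL [0.6681 0.2004 0.2604] res px [ 0.2 -1.1]
cbR [0.6614 0.1333 0.2612] res px [ 0.1 -0.8]
posttop [0.6555 0.1604 0.2134] res px [ 0.4 -2.8]
plate [0.5116 0.2608 0.01  ]
plate [0.496  0.0932 0.01  ]
plate [0.6881 0.0761 0.01  ]
plateT [0.4921 0.0926 0.01  ] [0.5022 0.2622 0.01  ]
dishT [0.5655 0.1705 0.024 ] dishS [0.5716 0.1714 0.024 ]
funnel [0.4126 0.3686 0.08  ]
sprayer [0.5978 0.4264 0.08  ]
resin [ 0.5658 -0.412   0.08  ]
beaker [ 0.4066 -0.4118  0.08  ]
```

```bash
cat >> h.py <<'E'
from scipy.spatial.transform import Rotation as Rot
def pose(g,yaw,tilt,flip=0):
    """TCP pose for grasp point g; tool z tilted from straight down towards the yawed +x; closing line in that plane"""
    z=np.array([np.sin(tilt),0,-np.cos(tilt)]); y=np.array([np.cos(tilt),0,np.sin(tilt)])*(-1 if flip else 1)
    R=Rot.from_euler('z',yaw)*Rot.from_matrix(np.c_[np.cross(y,z),y,z])
    return np.array(g)+env.hold_point_z*R.as_matrix()[:,2], R.as_quat()
PIV=np.array([.5815,-.1532,.085]); YAW=.015
def grip(th,r=.09): return PIV+Rot.from_euler('z',YAW).apply([-r*np.cos(th),0,r*np.sin(th)])
SY=-.082; SO=np.array([.5693,.1747,0]); SR=Rot.from_euler('z',SY)
def st(x,z,y=0): return SO+SR.apply([x,y,z])
E
python3 - <<'E'
from h import *
np.set_printoptions(precision=3,suppress=True)
a=np.pi/4
for f in(0,1):
    print(f)
    for g,y,t in[(grip(-.1)-.1*np.array([.7,0,-.7]),YAW,a),(grip(-.1),YAW,a),(grip(.7),YAW,a),(grip(1.57),YAW,0),(st(-.14,.32),SY,0),(st(.005,.26),SY,0)]:
        print(kinematics.ik(*pose(g,y,t,f)))
E
```

```text
0
[-0.952  0.099  2.324  1.297  0.649 -2.029]
[-0.779  0.403  2.203  1.7    0.533 -2.344]
[-0.738  0.265  2.115  1.338  0.52  -1.889]
[-0.452  0.542  1.358 -0.     1.241 -0.467]
[ 0.158  0.142  1.53  -0.     1.469  0.24 ]
[ 0.1    0.475  1.238 -0.     1.429  0.182]
1
[-0.952  0.099  2.324  1.297  0.649  1.113]
[-0.779  0.403  2.203  1.7    0.533  0.798]
[-0.738  0.265  2.115  1.338  0.52   1.252]
[-0.452  0.542  1.358 -0.     1.241  2.674]
None
None
```

Run:
```python
from h import *
np.set_printoptions(precision=3,suppress=True)
a=np.pi/4; d=np.array([.707,0,-.707])
env.release()
p,q=pose(grip(-.1)-.1*d+np.array([0,0,.1]),YAW,a); env.reach(p,q)
p,q=pose(grip(-.1)-.1*d,YAW,a); env.movel(p,.12,q)
p,q=pose(grip(-.1),YAW,a); print(env.movel(p,.08,q,guard=4))
s=monitor.sense();print(s['clock'],s['position']-p,s['contact_force'])
d0=snap('wrist','w1');snap('top','t1');snap('side','s1')
im=np.hstack([cv2.resize(cv2.imread('pics/t1.png')[140:260,270:390],(400,400)),cv2.resize(cv2.imread('pics/s1.png')[200:320,210:330],(400,400))])
cv2.imwrite('pics/c1.png',im)
```

```text
False
4.1833 [-0. -0.  0.] [ 0.023 -0.477  0.109]
```

View pics/w1.png

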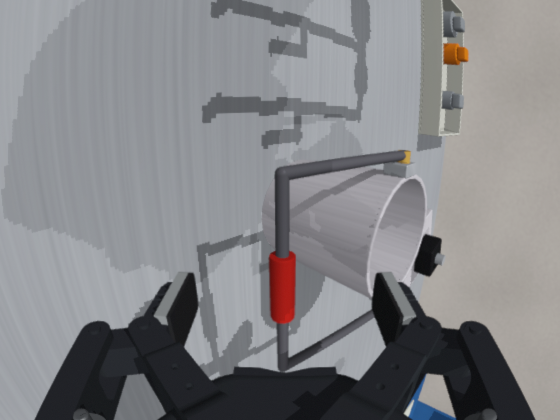

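View pics/c1.png

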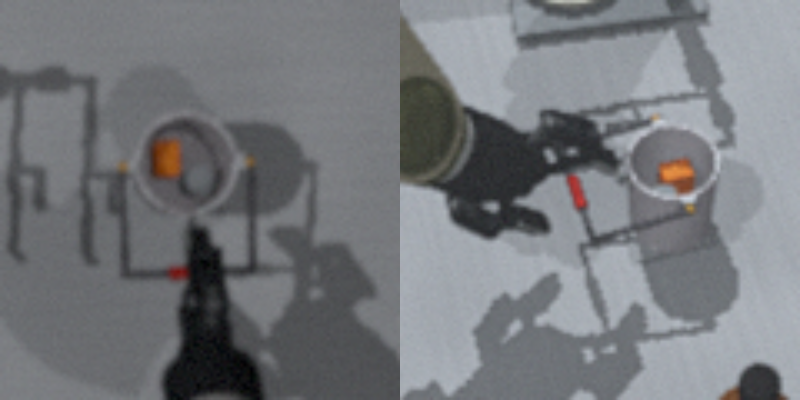

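Run:
```python
from h import *
d=np.load('pics/w1.npz');M=d['mtx'];V=d['view'];print(M.round(1).tolist())
def fp(p):
    q=V[:3,:3]@p+V[:3,3]; n=np.hypot(q[0],q[1]); th=np.arctan2(n,q[2]); return (M[0,0]*th*q[:2]/n+M[:2,2]).round(1)
c=grip(-.1)
for dy in(-.017,0,.017): print(dy,fp(c+[0,dy,0]))
for s in(-.053,.053): print('corner',fp(c+Rot.from_euler('z',YAW).apply([0,s,0])),'pivot',fp(PIV+Rot.from_euler('z',YAW).apply([0,s,0])))
```

```text
[[325.2, 0.0, 284.5], [0.0, 325.2, 209.7], [0.0, 0.0, 1.0]]
-0.017 [285.4 322.6]
0 [285.9 293.9]
0.017 [286.4 261.4]
corner [285.6 371.6] pivot [383.2 308.1]
corner [286.2 180.9] pivot [403.2 158.9]
```

The wrist view shows the roller centred between the pads (column 283 against 286 predicted). It sits about 2.5 mm further to +y (rows 252-321), so I'll shift by that amount, close the gripper and raise the bail.

```bash
sed -i 's/-.1532,.085/-.1507,.085/' h.py
python3 - <<'E'
from h import *
np.set_printoptions(precision=2,suppress=True)
a=np.pi/4
p,q=pose(grip(-.1),YAW,a); env.movel(p,.03,q)
env.close_gripper(40)
s=monitor.sense();print(s['clock'],s['finger_gap'],s['gripper_force'],s['contact_force'])
for th in np.linspace(-.1,1.57,10)[1:]:
    t=a*np.clip((1.57-th)/.9,0,1)
    p,q=pose(grip(th),YAW,t); env.movel(p,.06,q)
    s=monitor.sense();print(round(th,2),round(s['clock'],1),s['contact_force'],s['finger_gap'])
env.hold(.3)
snap('side','s2');snap('top','t2')
cv2.imwrite('pics/c2.png',np.hstack([cv2.resize(cv2.imread('pics/t2.png')[140:260,270:390],(400,400)),cv2.resize(cv2.imread('pics/s2.png')[180:300,210:330],(400,400))]))
E
```

```text
5.25 0.12207526526094188 38.903111815452576 [-2.34 -0.97 -1.38]
0.09 5.7 [-3.96 -0.48 -0.24] 0.12190219475922359
0.27 6.1 [-4.14 -0.07  0.28] 0.12146582912910782
0.46 6.5 [-4.01  0.64  2.48] 0.12323667132641268
0.64 7.0 [-5.37  0.64  3.73] 0.122068640765583
0.83 7.5 [-5.43 -0.04  5.91] 0.12097380071041136
1.01 8.1 [-7.21 -0.76 10.49] 0.12430072899320452
1.2 8.5 [-6.31 -0.66 14.29] 0.12234932844425585
1.38 8.8 [-3.69  0.21  6.71] 0.11940958448842075
1.57 9.2 [-0.51 -0.35  1.08] 0.12265885609491436
```

View pics/c2.png

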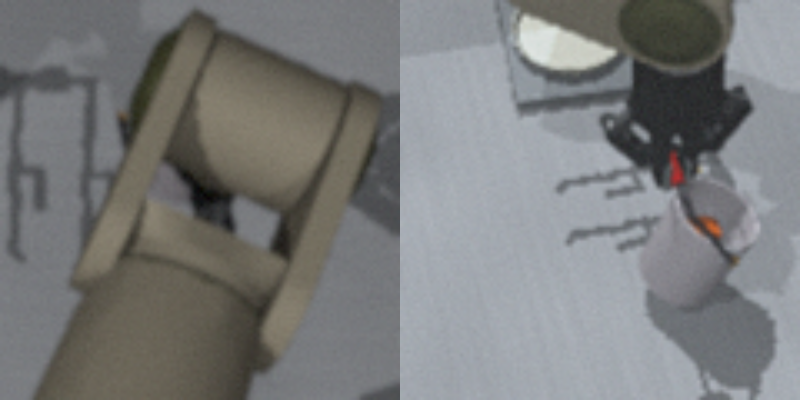

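Run:
```python
from h import *
snap('wrist','w2')
def c(f,x,y,w,h,W,H): return cv2.convertScaleAbs(cv2.resize(cv2.imread(f'pics/{f}.png')[y:y+h,x:x+w],(W,H),interpolation=cv2.INTER_CUBIC),alpha=1.3)
A=np.vstack([c('s0',250,210,80,80,300,300),c('s2',250,210,80,80,300,300)])
cv2.imwrite('pics/c3.png',np.hstack([A,cv2.resize(cv2.imread('pics/w2.png'),(500,600))]))
s=monitor.sense();print(s['position'],s['contact_force'],s['clock'])
```

```text
[ 0.58124446 -0.15067883  0.15633545] [-1.95272914  1.0176305   1.09135631] 9.675
```

View pics/c3.png

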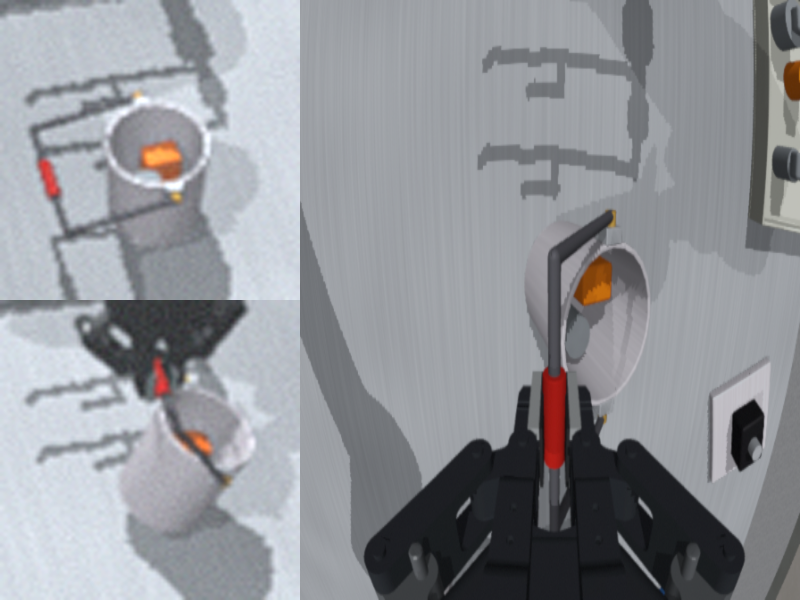

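The pail has tipped about 21° toward +x: its near pivot moved from (297,263) to (311,258) in the side view. The bail was being pushed in compression, so its joint is only at about 45°. I'll rotate the roller back about the front foot edge to set the pail down, watching the force.

```bash
cat >> h.py <<'E'
def force(n=6):
    F=[]
    for _ in range(n): env.hold(.03); F.append(monitor.sense()['contact_force'])
    return np.mean(F,0)
E
python3 - <<'E'
from h import *
np.set_printoptions(precision=2,suppress=True)
C=np.array([.623,0,0]); g0=np.array([.5812,-.1507,.175])
for k in range(1,8):
    a=-np.radians(3*k); g=C+Rot.from_euler('y',a).apply(g0-C)
    p,q=pose(g,YAW,0); env.movel(p,.04,q); print(k,g,force(3),round(monitor.sense()['clock'],1))
snap('side','s3');snap('wrist','w3')
def c(f,x,y,w,h,W,H): return cv2.convertScaleAbs(cv2.resize(cv2.imread(f'pics/{f}.png')[y:y+h,x:x+w],(W,H),interpolation=cv2.INTER_CUBIC),alpha=1.3)
cv2.imwrite('pics/c4.png',np.hstack([c('s3',250,210,80,80,400,400),c('w3',140,120,280,280,400,400)]))
E
```

```text
1 [ 0.57 -0.15  0.17] [-1.73  0.39  1.53] 10.2
2 [ 0.56 -0.15  0.17] [-2.8  -0.61  3.88] 10.7
3 [ 0.55 -0.15  0.17] [-2.96  0.23  3.84] 11.1
4 [ 0.55 -0.15  0.16] [-3.11 -0.2   3.98] 11.6
5 [ 0.54 -0.15  0.16] [-3.7  -0.14  3.42] 12.1
6 [ 0.53 -0.15  0.15] [-3.93 -0.1   3.76] 12.6
7 [ 0.52 -0.15  0.15] [-3.96 -0.32  3.7 ] 13.1
```

View pics/c4.png

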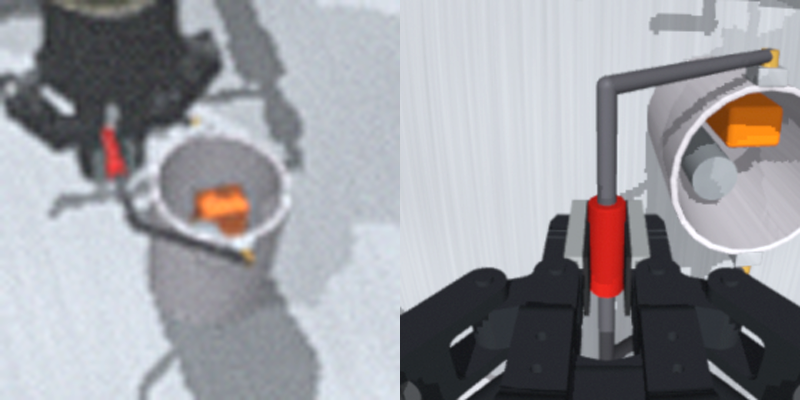

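The near pivot is at (299,261) against (297,263) originally, so the pail is almost upright, with a compressive force of about 4 N left. I'll keep backing off until that's gone, then raise the bail with radial force compliance.

Run:
```python
from h import *
np.set_printoptions(precision=3,suppress=True)
C=np.array([.623,0,0]); g0=np.array([.5812,-.1507,.175])
for d in np.arange(22,31,1.):
    g=C+Rot.from_euler('y',-np.radians(d)).apply(g0-C)
    p,q=pose(g,YAW,0); env.movel(p,.03,q); F=force(4); print(d,g,F)
    if F[0]>-1.2: break
snap('side','s4')
z=[onz('s4',250+0,210,.085)]
print(monitor.sense()['clock'])
```

```text
22.0 [ 0.519 -0.151  0.147] [-4.809 -0.184  3.684]
23.0 [ 0.516 -0.151  0.145] [-4.195 -0.533  3.852]
24.0 [ 0.514 -0.151  0.143] [-4.769 -0.685  3.728]
25.0 [ 0.511 -0.151  0.141] [-3.971 -0.891  2.344]
26.0 [ 0.509 -0.151  0.139] [-1.306 -1.585 -0.099]
27.0 [ 0.506 -0.151  0.137] [ 2.627 -1.229 -2.466]
15.5667
```

The cause is a toggle. The foot edge, pivot and roller line up at about 65°, and any compression there tips the pail rather than turning the bail. I'll redo the arc with light radial tension held by force feedback.

Run:
```python
from h import *
np.set_printoptions(precision=3,suppress=True)
P=np.array([.5803,-.1507,.085])
s=monitor.sense(); g=s['position']+[0,0,env.hold_point_z]; v=g-P; th=np.arctan2(v[2],-v[0]); r=np.hypot(v[0],v[2])
F=force(4)
while th<1.57:
    u=np.array([-np.cos(th),0,np.sin(th)]); Fr=F@u
    r+=np.clip((Fr+2.0)/1300*.6,-.002,.002); th=min(th+.075,1.575)
    g=P+r*np.array([-np.cos(th),0,np.sin(th)])
    p,q=pose(g,YAW,0); env.movel(p,.04,q); F=force(3); print(round(th,2),round(r,4),g,F,round(F@[-np.cos(th),0,np.sin(th)],1))
    if abs(F[0])>7 or abs(F[2])>9: print('STOP');break
snap('side','s5');snap('wrist','w5')
def c(f,x,y,w,h,W,H): return cv2.convertScaleAbs(cv2.resize(cv2.imread(f'pics/{f}.png')[y:y+h,x:x+w],(W,H),interpolation=cv2.INTER_CUBIC),alpha=1.3)
cv2.imwrite('pics/c5.png',np.hstack([c('s5',250,210,80,80,400,400),c('w5',140,120,280,280,400,400)]))
print(monitor.sense()['clock'])
```

```text
0.69 0.0895 [ 0.511 -0.151  0.142] [-2.988 -1.695  2.812] 4.1
0.76 0.0915 [ 0.514 -0.151  0.148] [ 1.471 -0.811 -1.086] -1.8
0.84 0.0916 [ 0.519 -0.151  0.153] [ 1.45  -0.49  -1.529] -2.1
0.91 0.0915 [ 0.524 -0.151  0.157] [-0.392 -0.605  0.797] 0.9
0.99 0.0928 [ 0.529 -0.151  0.162] [ 0.89   0.469 -0.31 ] -0.7
1.06 0.0934 [ 0.535 -0.151  0.167] [ 0.971 -0.253 -1.599] -1.9
1.14 0.0935 [ 0.541 -0.151  0.17 ] [ 1.465 -0.352 -1.53 ] -2.0
1.21 0.0935 [ 0.548 -0.151  0.173] [ 0.609  0.172 -2.211] -2.3
1.29 0.0934 [ 0.554 -0.151  0.175] [ 1.368  0.036 -3.015] -3.3
1.36 0.0928 [ 0.561 -0.151  0.176] [-0.132  1.794  1.471] 1.5
1.44 0.0944 [ 0.568 -0.151  0.179] [ 0.06  -0.221 -7.512] -7.5
1.51 0.0924 [ 0.575 -0.151  0.177] [ 0.085  0.855 -3.998] -4.0
1.57 0.0914 [ 0.581 -0.151  0.176] [0.434 1.739 0.65 ] 0.7
21.3083
```

View pics/c5.png

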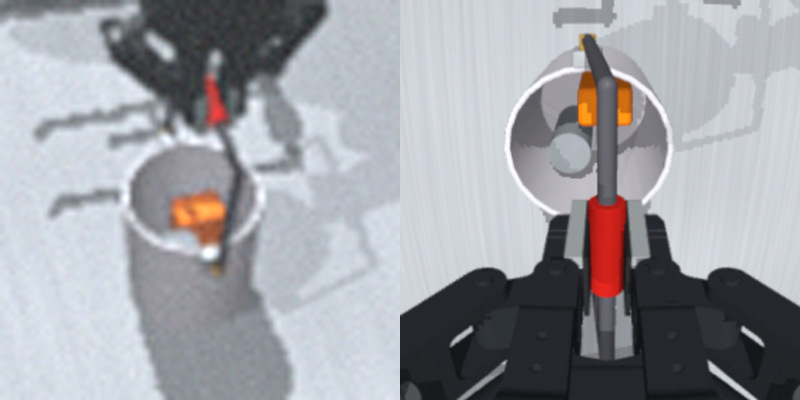

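The pail stands upright and the bail is near vertical, but the near pivot at (293,264) suggests the pail slid about 10 mm to -x. I'll centre the roller over it, dwell, then lift and carry.

```bash
cat >> h.py <<'E'
def fp(f,p):
    d=np.load(f'pics/{f}.npz');M=d['mtx'];V=d['view']; q=V[:3,:3]@p+V[:3,3]; n=np.hypot(q[0],q[1]); return (M[0,0]*np.arctan2(n,q[2])*q[:2]/n+M[:2,2]).round(1)
def fz(f,uv,z):
    d=np.load(f'pics/{f}.npz');M=d['mtx'];V=d['view']; w=(np.atleast_2d(uv)-M[:2,2]); r=np.linalg.norm(w,axis=1); t=r/M[0,0]
    D=np.c_[w/r[:,None]*np.sin(t)[:,None],np.cos(t)]@V[:3,:3]; c=-V[:3,:3].T@V[:3,3]; return c+D*((z-c[2])/D[:,2])[:,None]
E
python3 - <<'E'
from h import *
np.set_printoptions(precision=4,suppress=True)
s=monitor.sense(); g=s['position']+[0,0,env.hold_point_z]
print('roller in w5: seen rows 258-326; pred',[fp('w5',g+[0,d,0]) for d in(-.017,0,.017)])
g=np.array([.573,-.1507,.1755]); p,q=pose(g,YAW,0); env.movel(p,.03,q); env.hold(.4); F0=force(4); print('F up',F0)
def go(g,yaw,v,guard=None): p,q=pose(g,yaw,0); return env.movel(p,v,q,guard=guard)
go(g+[0,0,.05],YAW,.04); print(force(4)); 
go(g+[0,0,.15],YAW,.08); print(force(4),monitor.sense()['gripper_force'])
go(st(-.14,.3255),SY,.10); env.hold(.3); snap('wrist','w6');snap('top','t6'); snap('side','s6')
print(monitor.sense()['clock'],force(4))
for f in('w6','t6','s6'):
    im=cv2.cvtColor(np.load(f'pics/{f}.npz')['frame'],cv2.COLOR_RGB2HSV); m=((im[...,0]>105)&(im[...,0]<125)&(im[...,1]>130)&(im[...,2]>50)).astype('u1')
    n,l,stt,cen=cv2.connectedComponentsWithStats(m)
    for i in range(1,n):
        if stt[i,4]>25: print(f,stt[i],cen[i])
E
```

```text
roller in w5: seen rows 258-326; pred [array([286.4, 323.9]), array([287.1, 295.3]), array([287.8, 262.9])]
F up [-0.261   3.0854  9.6501]
[ 0.0003 -0.2735 -7.4559]
[ 0.0381 -0.3934 -7.5575] 38.90828490257263
29.575 [-0.0163 -0.1044 -7.7523]
w6 [ 404  184  156   26 2198] [484.8776 193.5669]
w6 [ 390  237  170   66 2269] [478.4465 275.5985]
t6 [ 436   69  103   67 3448] [486.7178 101.7497]
t6 [179 149  32  74 311] [198.3312 171.6463]
t6 [175 185   6  35  99] [176.9596 197.5354]
s6 [   0    0   88  146 3598] [24.3772 60.224 ]
s6 [ 383  328  103   92 4421] [431.2054 379.5372]
```

Run:
```python
from h import *
np.set_printoptions(precision=4,suppress=True)
im=cv2.cvtColor(np.load('pics/w6.npz')['frame'],cv2.COLOR_RGB2HSV); m=((im[...,0]>105)&(im[...,0]<125)&(im[...,1]>130)&(im[...,2]>50)).astype('u1')
n,l,S,c=cv2.connectedComponentsWithStats(m)
g=monitor.sense()['position']; print(g)
for i in range(1,n):
    if S[i,4]<500: continue
    uv=[]
    for u in range(S[i,0],560,12):
        v=np.where(l[:,u]==i)[0]; uv.append((u,v.mean())); 
        print(u,v.min(),v.max(),len(v),end='; ')
    for z in(.255,.262):
        P=fz('w6',np.array(uv),z); print('\n',z); print(SR.inv().apply(P-SO)[:, :2])
# roller
hsv=im; r=((hsv[...,0]<6)|(hsv[...,0]>174))&(hsv[...,1]>180)&(hsv[...,2]>90); ys,xs=np.where(r[:, 250:320]); print('roller rows',np.percentile(ys,[1,50,99]),'pred',[fp('w6',g+SR.apply([0,d,.0187])) for d in(-.017,0,.017)])
```

```text
[0.4298 0.1862 0.3068]
404 191 196 6; 416 184 195 12; 428 184 195 12; 440 185 195 11; 452 185 195 11; 464 185 195 11; 476 186 196 11; 488 185 209 25; 500 186 208 23; 512 185 208 24; 524 187 208 21; 536 187 195 9; 548 188 196 9; 
 0.255
[[-0.0632  0.0279]
 [-0.0548  0.0308]
 [-0.0459  0.0309]
 [-0.0366  0.0308]
 [-0.027   0.0309]
 [-0.017   0.0312]
 [-0.0064  0.0307]
 [ 0.0056  0.0265]
 [ 0.0172  0.0266]
 [ 0.0295  0.0273]
 [ 0.0429  0.0266]
 [ 0.0554  0.0323]
 [ 0.0706  0.0319]]

 0.262
[[-0.066   0.0299]
 [-0.0579  0.0327]
 [-0.0493  0.0328]
 [-0.0404  0.0327]
 [-0.0311  0.0329]
 [-0.0215  0.0331]
 [-0.0112  0.0326]
 [ 0.0003  0.0285]
 [ 0.0115  0.0287]
 [ 0.0234  0.0293]
 [ 0.0363  0.0287]
 [ 0.0483  0.0341]
 [ 0.0629  0.0337]]
390 285 288 4; 402 275 286 12; 414 274 283 10; 426 273 282 10; 438 273 281 9; 450 272 280 9; 462 268 301 19; 474 267 297 18; 486 266 296 26; 498 265 295 24; 510 264 272 9; 522 263 271 9; 534 262 268 7; 546 260 267 8; 558 239 258 20; 
 0.255
[[-0.0637 -0.0429]
 [-0.0549 -0.0382]
 [-0.0454 -0.0371]
 [-0.0354 -0.0368]
 [-0.025  -0.0371]
 [-0.0143 -0.037 ]
 [-0.0009 -0.0448]
 [ 0.0109 -0.0444]
 [ 0.0234 -0.0443]
 [ 0.0372 -0.0461]
 [ 0.0468 -0.0346]
 [ 0.0614 -0.0349]
 [ 0.0767 -0.0343]
 [ 0.0933 -0.0342]
 [ 0.1046 -0.0201]]

 0.262
[[-0.0665 -0.0383]
 [-0.058  -0.0338]
 [-0.0489 -0.0327]
 [-0.0393 -0.0325]
 [-0.0292 -0.0327]
 [-0.0188 -0.0327]
 [-0.0059 -0.0401]
 [ 0.0055 -0.0398]
 [ 0.0175 -0.0397]
 [ 0.0308 -0.0414]
 [ 0.04   -0.0303]
 [ 0.0541 -0.0306]
 [ 0.0688 -0.03  ]
 [ 0.0849 -0.03  ]
 [ 0.0957 -0.0163]]
roller rows [259. 291. 326.] pred [array([286.8, 323.6]), array([287., 295.]), array([287.1, 262.6])]
```

The wrist-camera fit confirms the stand frame: prongs at y ±32.7 mm with the flat line at about 0.262 m. Next I'll enter, feel down and slide.

Run:
```python
from h import *
np.set_printoptions(precision=4,suppress=True)
def go(g,v,guard=None): p,q=pose(g,SY,0); return env.movel(p,v,q,guard=guard)
def gz(): s=monitor.sense(); return s['position'][2]+env.hold_point_z
print(go(st(-.09,.3255),.06,6),go(st(-.04,.3255),.04,6)); env.hold(.3); F0=force(6); print(F0)
print(go(st(-.04,.284),.05,5)); env.hold(.2)
hit=go(st(-.04,.250),.012,2.0); F=force(6); print('hit',hit,gz(),F-F0,monitor.sense()['clock'])
```

```text
False False
[-0.3968  0.2917 -7.9551]
False
hit True 0.2716006397371092 [2.326  0.0787 4.7081] 35.2
```

Run:
```python
from h import *
np.set_printoptions(precision=3,suppress=True)
def go(g,v,guard=None): p,q=pose(g,SY,0); return env.movel(p,v,q,guard=guard)
def rep(n):
    s=monitor.sense(); g=s['position']+[0,0,env.hold_point_z]; print(n,SR.inv().apply(g-SO),SR.inv().apply(force(4)),round(s['clock'],1))
print(go(st(-.04,.2728),.02)); rep('eased')
print(go(st(-.012,.2728),.03,6)); rep('flat')
print(go(st(.002,.270),.02,6)); rep('seat')
```

```text
False
eased [-0.04  -0.     0.273] [ 1.21   0.132 -4.146] 35.5
False
flat [-0.012 -0.     0.273] [ 2.274 -0.314 -4.687] 36.7
False
seat [ 0.002 -0.     0.27 ] [ 0.443 -0.03  -6.716] 37.7
```

Run:
```python
from h import *
np.set_printoptions(precision=3,suppress=True)
def go(g,v,guard=None): p,q=pose(g,SY,0); return env.movel(p,v,q,guard=guard)
def rep(n):
    F=force(5); s=monitor.sense(); g=s['position']+[0,0,env.hold_point_z]; print(n,SR.inv().apply(g-SO),SR.inv().apply(F),round(s['clock'],1)); return F
z=.270; F=[0,0,-6.7]; x=.002
print(go(st(.002,.268),.02,4)); rep('a')
print(go(st(.006,.268),.015,2.5)); F=rep('home')
x=SR.inv().apply(monitor.sense()['position']-SO)[0]-.0003; z=.268
while F[2]<-.6 and z>.261: z-=.0008; go(st(x,z),.02); F=rep('low')
env.hold(.4); rep('held')
```

```text
False
a [0.002 0.    0.268] [-0.145 -0.125 -4.031] 38.2
True
home [0.004 0.    0.267] [ 1.497  0.652 -1.397] 38.6
low [ 0.004 -0.     0.267] [ 2.425  0.414 -1.638] 39.1
low [ 0.004 -0.     0.267] [ 2.455  0.327 -1.522] 39.5
low [0.004 0.    0.266] [2.88  0.829 0.017] 39.9
held [ 0.004 -0.     0.266] [ 3.369  1.142 -0.356] 40.5
```

Run:
```python
from h import *
np.set_printoptions(precision=3,suppress=True)
def go(g,v,guard=None): p,q=pose(g,SY,0); return env.movel(p,v,q,guard=guard)
def rep(n):
    F=SR.inv().apply(force(5)); s=monitor.sense(); g=s['position']+[0,0,env.hold_point_z]; l=SR.inv().apply(g-SO); print(n,l,F,round(s['clock'],1)); return F,l
F,l=rep('0')
for k in range(4):
    if F[0]<1: break
    go(st(l[0]+.001,l[2]),.01); F,l=rep('x+')
```

```text
0 [ 0.004 -0.     0.266] [ 3.598  0.91  -0.334] 40.6
x+ [0.004 0.    0.265] [-2.629  0.383  0.148] 41.0
```

Run:
```python
from h import *
np.set_printoptions(precision=4,suppress=True)
env.release(); env.hold(.3)
s=monitor.sense(); print(s['finger_gap'],s['contact_force'],s['clock']); p=s['position']
print(env.movel(p+[0,0,.05],.05,guard=4),env.movel(p+[0,0,.13],.1,guard=5)); env.hold(1.5)
for f in('w8','w9'):
    snap('wrist',f); im=cv2.cvtColor(np.load(f'pics/{f}.npz')['frame'],cv2.COLOR_RGB2HSV)
    r=((im[...,0]<5)|(im[...,0]>174))&(im[...,1]>180)&(im[...,2]>90); n,l,S,c=cv2.connectedComponentsWithStats(r.astype('u1'))
    for i in range(1,n):
        if S[i,4]>60: print(S[i],c[i],SR.inv().apply(fz(f,c[i],.266)-SO))
    env.hold(.4)
print(monitor.sense()['contact_force'],monitor.sense()['clock'])
snap('side','s8'); im=np.load('pics/s8.npz')['frame']; h=cv2.cvtColor(im,cv2.COLOR_RGB2HSV)
g=st(.005,.266)
for n,z in(('roller',0),('pail mid',-.13),('foot',-.175)): print(n,proj('s8',g+[0,0,z]))
```

```text
1.005993608531575 [ 0.1842  0.8987 -0.2017] 42.0583
False False
[278 186  13  40 505] [283.9703 205.0238] [[0.0031 0.0002 0.266 ]]
[278 186  13  40 505] [283.9703 205.0238] [[0.0031 0.0002 0.266 ]]
[ 0.2759 -0.1967  0.5017] 46.5583
roller [261.0731 134.2742]
pail mid [261.7102 164.3014]
foot [261.9146 173.93  ]
```

Run:
```python
from h import *
im=np.load('pics/w9.npz')['frame']; h=cv2.cvtColor(im,cv2.COLOR_RGB2HSV)
m=((h[...,0]>14)&(h[...,0]<28)&(h[...,1]>140)&(h[...,2]>90)).astype('u1'); n,l,S,c=cv2.connectedComponentsWithStats(m)
for i in range(1,n):
    if S[i,4]>8: print(S[i],c[i])
g=st(.003,.266)
for y in(-.055,.055): print('exp pivot',fp('w9',g+SR.apply([0,y,-.09])),'lean .1:',fp('w9',g+SR.apply([.009,y,-.09])))
# rim: bright low-saturation contour around expected centre
print('exp rim',fp('w9',g+[0,0,-.085]),fp('w9',g+SR.apply([.042,0,-.085])),fp('w9',g+SR.apply([-.042,0,-.085])))
for ty in(200,): 
    b=im[ty].astype(int).mean(1).astype(int); print(list(enumerate(b))[220:350:2])
```

```text
[150   0  49  17 543] [174.02762431   7.68876611]
[135   7   9   9  62] [139.03225806  10.93548387]
[141  22   5  10  24] [142.375  25.75 ]
[183  54  10  12  73] [187.38356164  59.83561644]
[453 224  15  16 156] [460.03846154 232.        ]
exp pivot [284.  226.2] lean .1: [291.9 226.2]
exp pivot [284.  128.6] lean .1: [292.6 128.6]
exp rim [284.  180.3] [323.  180.4] [245.  180.4]
[(220, np.int64(168)), (222, np.int64(166)), (224, np.int64(166)), (226, np.int64(165)), (228, np.int64(166)), (230, np.int64(168)), (232, np.int64(167)), (234, np.int64(165)), (236, np.int64(166)), (238, np.int64(149)), (240, np.int64(138)), (242, np.int64(141)), (244, np.int64(141)), (246, np.int64(140)), (248, np.int64(141)), (250, np.int64(142)), (252, np.int64(153)), (254, np.int64(192)), (256, np.int64(154)), (258, np.int64(126)), (260, np.int64(129)), (262, np.int64(132)), (264, np.int64(135)), (266, np.int64(137)), (268, np.int64(139)), (270, np.int64(141)), (272, np.int64(142)), (274, np.int64(143)), (276, np.int64(131)), (278, np.int64(55)), (280, np.int64(65)), (282, np.int64(69)), (284, np.int64(70)), (286, np.int64(67)), (288, np.int64(63)), (290, np.int64(56)), (292, np.int64(91)), (294, np.int64(144)), (296, np.int64(144)), (298, np.int64(142)), (300, np.int64(142)), (302, np.int64(142)), (304, np.int64(141)), (306, np.int64(141)), (308, np.int64(137)), (310, np.int64(135)), (312, np.int64(175)), (314, np.int64(186)), (316, np.int64(146)), (318, np.int64(139)), (320, np.int64(138)), (322, np.int64(138)), (324, np.int64(141)), (326, np.int64(141)), (328, np.int64(141)), (330, np.int64(140)), (332, np.int64(138)), (334, np.int64(137)), (336, np.int64(102)), (338, np.int64(98)), (340, np.int64(98)), (342, np.int64(99)), (344, np.int64(99)), (346, np.int64(100)), (348, np.int64(98))]
```

```bash
python3 -c "
from h import *
print(job.hand_in())"
```

```text
the job is handed in; nothing more can be done
None
```

I handed the job in with the pail hanging still and about level, its bail seated 3 mm past the seat's middle; the first try at raising the bail tipped the pail about 21° (limit 30°), I set it back down before redoing it, and no verdict came back.

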